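# Close the spark shield and reset the burner interlock

## Task

Push the amber spark shield along its track until it is fully home in front of the burner. Then press the console's two equal black reset buttons down together, one fingertip on each side of the lamp post, hold both fully down for three seconds and let them come up again. Pick nothing up, do not press the smaller single button, and leave the other things on the bench where they are.

Things in the scene. Friction and masses are not known exactly. Their poses are not given: they have to be found in the camera images.
- console: grey control console with an aluminium top, fixed, 170 (x) x 200 (y) x 45 mm; origin at the centre of its underside, z up, x away from the robot at yaw 0, y to the left. Two equal black reset buttons at x -35, y +32 and -32 mm (64 mm apart); one smaller black button at x +48, y -55 mm
- lamp_top (a point): tip of the fixed steel lamp post midway between the reset buttons: 14 mm diameter, rising to 90 mm above the table, 21 mm over the button tops, so that the fingers must straddle it
- reset_left_top (a point): centre of the top face of the left (+y of the console) reset button, 28 mm across in a 44 mm steel bezel whose rim is 57 mm above the table; the top is 69 mm above the table when up, 61 mm when fully down, and this point goes down with it
- reset_right_top (a point): the same for the right (-y of the console) reset button
- reset_left (a joint): how far the left reset button is pressed, m: 0 up, 0.008 fully down on its stop. A spring pushes it back up; it takes about 1 N to start and 3 N to hold fully down (both together 6 N)
- reset_right (a joint): the same for the right reset button
- purge (a joint): how far the smaller single button (16 mm across, top 66 mm above the table) is pressed, m: 0 up, 0.005 down; to be left alone
- stand: dark steel burner stand, fixed: a base plate 100 (x) x 270 (y) x 12 mm, with a brass burner 82 mm high reaching to x +160 mm on its far side; origin at the centre of the plate's underside, z up. The amber glass shield slides on it along the stand's +y, to an end stop, to stand in front of the burner
- shield (a joint): position of the sliding shield, m: 0 at the -y end of the track, 0.12 fully home against the end stop at the +y end. It starts anywhere from 0 to 0.05, stays where it is left, and takes about 3 N to move
- push_face (a point): centre of the vertical -y end face of the shield's grey block (40 x 100 mm): the face to push towards the stand's +y; moves with the shield. It is 40 mm wide, from 13 to 58 mm above the table; behind it (-y) is only the 12 mm base plate. The glass stands along the block's +x side, 97 mm high above the table
- jar: small glass jar with a steel lid, 36 mm diameter, 50 mm tall, standing loose between the console and the burner stand; origin on its underside; to be left alone
- pliers: pliers with one orange and one black handle, about 150 mm long, 50 mm wide and 16 mm high, lying loose with jaws away from the robot between console and stand; origin under its pivot, near the jaws; to be left alone
- brush: small brush lying loose nearer the robot, along its x, under 220 mm long and 40 mm high; origin on its underside; to be left alone
- driver: screwdriver lying loose at the right side of the table; origin on its underside; to be left alone
- rod_can: open steel can, 72 mm diameter, 95 mm tall, full of glass rods reaching 190 mm high, standing loose at the left side; origin on its underside; to be left alone
- ornament: little turned glass ornament, 44 mm diameter, 38 mm tall, standing loose on the console's rear left part; origin on its underside; to be left alone
- marver: dark graphite block 100 x 70 x 22 mm lying loose behind the work, beyond the console and stand; origin on its underside; to be left alone

How it is judged:
By the outcome, as a careful person would: the job done as asked, in the order asked, and still so for the second after the job is handed in, with the robot touching nothing.
It also fails if it takes over 58 s, if anything falls off the work surface, if the arm or the gripper's body presses on something with over 40 N, if the wrist force passes 120 N, or if a joint passes its speed limit or range.

## Robot

A 6-joint arm with a two-finger parallel gripper is mounted at the origin on the work surface. World frame = base frame: x ahead of the robot, y to its left, z up, the work surface at z = 0. Lengths are in mm, angles in rad, forces in N, time in s.
With the tool pointing down it reaches from about 275 to 750 mm from the base axis. Payload 10.2 kg.
Tool frame: the origin (TCP) lies at the very end of the fingers, on their centre line; the grasp point (between the pads) lies 19 mm behind it; z points along the fingers, y is the direction in which the jaws open and shut (so a half turn about z gives the same grasp; the last joint's range is limited). The gripper opens to 85 mm and grips with 20 to 120 N. Pads are 22 mm wide; open, the fingers measure 114 mm over their backs; the gripper's body (76 mm by 85 mm) begins 54 mm behind the grasp point. The pads swing forward as they close: fully open they stand 13 mm farther back than shut.
Start: joints at [-1.485, 0.313, 1.498, -0, 1.331, -0.223], TCP at [159.543, -500.177, 231.294] pointing down, gripper open.
Joint ranges: [-2.94, 2.94], [-0.97, 2.17], [0.19, 2.56], [-1.23, 4.37], [0.02, 3.11], [-2.88, 2.88]. Speed limits (rad/s): [2.39, 2.39, 3.01, 3.14, 3.14, 3.14].

## Interface

Orientations are given as a unit quaternion [w, x, y, z].
In Python, from rig import sensors, imaging, ctrl gives the robot as it stands.
- The arm moves only by the shell command python3 -m creep 'ROWS' [FORCE]. ROWS is JSON, a list of rows, each an object with "grip": the finger opening in mm, from 0 to 85.4; "linear": the shift along the tool's x, y, z in mm, a list of three; "rot": the turn, a rotation vector about the tool's x, y, z in rad, a list of three. A call has 1 to 12 rows; each row shifts and turns the commanded pose from where the row before left it, along the tool's axes as they then stand; what a row does not reach is not made up. A row lasts 1/12 s, in which the tool goes at most 41.7 mm and 7.16 degrees, less where a joint would pass 70% of its speed; a pose out of reach is approached as far as the arm can. A call with a gripper value outside its range is refused whole. The fingers move at their own pace and stop on an object; FORCE is the grip in N (left out, the last holds). Time passes only in rows, so rows that do not move let the fingers close. It gives the time, the measured TCP pose, the force and the opening at its end, in the units of the state.
- sensors.sense(): the state, without advancing time (a new reading comes with each control period).
- imaging.capture(name): name is "scene" or "top" or "wrist"; returns (picture, depth): 384x512x3 uint8, red, green, blue; 384x512 float32, mm along the optical axis (not along the pixel's ray), 0 where there is no reading.
- imaging.camera_params(name): a dict with "intrinsics" (3x3 intrinsics, pixels), "R" (3x3) and "t" (3): a world point X has camera coordinates R X + t. Camera axes: x right, y down, z forward; pixel columns grow to the right and rows downward; lengths in mm; the calibration is good to about 2 mm. The wrist camera is an equidistant fisheye: a pixel r from the principal point sees the ray r / f radians off the axis. A picture is of the moment at which its call begins: read the wrist's pose just before it. camera_params takes no time and is no camera call; for the wrist camera it gives the pose at the moment of the call.
- ctrl.finish_job(): hands the job in, once; it reports no verdict.
The state is a dict: "time_s": time; "joints": joint angles; "dq": joint speeds; "tau": joint torques, N m; "eef_pos": TCP position; "ee_rot": TCP orientation; "force": force on the tool from outside, world axes, zero at the start; "wrist_torque": the same for the moment, N m; "grip_width": opening from 0.0 (shut) to 1.0 (fully open).
Only numpy, scipy, OpenCV 4.12 (cv2) and the standard library are available. Lean on these libraries where they do the work, as an engineer would, in place of code of your own. Each camera call takes 0.05 s, during which the arm holds its last target.

## Working session

There is one attempt and no reset: what is moved stays moved. The work goes in short steps, Python scripts to look and compute and a shell command to move; the robot and the scene stay as the last step left them, time stands still between calls to the robot, and variables do not carry over. Pictures are saved under pics/ and viewed, and the job is handed in when it is done.

```bash
mkdir -p pics; ls
python3 - <<'E'
from rig import sensors, imaging
import cv2
print(sensors.sense())
for n in ("scene","top","wrist"):
    p=imaging.camera_params(n); print(n,p)
    im,d=imaging.capture(n); cv2.imwrite(f"pics/{n}0.png",im[:,:,::-1])
    import numpy as np; np.savez(f"pics/{n}0.npz",im=im,d=d,K=p["intrinsics"],R=p["R"],t=p["t"])
E
```

```text
pics
{'time_s': 0.0, 'joints': array([-1.48538071e+00,  3.13451568e-01,  1.49846925e+00,  2.94976603e-05,
        1.33100962e+00, -2.23414302e-01]), 'dq': array([ 0.00029694, -0.0002233 , -0.0008865 , -0.00246489, -0.00087905,
       -0.00078219]), 'tau': array([-3.84661776e-03, -4.12272334e+01, -2.59753329e+01, -4.14301130e-04,
        4.04325940e-03, -4.59632204e-06]), 'eef_pos': array([ 159.53545759, -499.89012922,  230.72217132]), 'ee_rot': array([-6.66315652e-04,  9.88101999e-01,  1.53798543e-01,  6.04071081e-05]), 'force': array([-0.20898175,  0.44946028,  0.63410319]), 'wrist_torque': array([-0.01458557, -0.02518888,  0.00350593]), 'grip_width': 1.0003847686003202}
scene {'intrinsics': array([[476.17428725,   0.        , 254.3854384 ],
       [  0.        , 476.17428725, 199.13659187],
       [  0.        ,   0.        ,   1.        ]]), 'R': array([[-0.30306502,  0.95296925, -0.00109787],
       [ 0.52130979,  0.16482328, -0.83729886],
       [-0.79773911, -0.25432833, -0.54674437]]), 't': array([ 173.81280334, -211.08301913, 1884.58620245])}
top {'intrinsics': array([[366.63350012,   0.        , 246.93055963],
       [  0.        , 366.63350012, 195.19256179],
       [  0.        ,   0.        ,   1.        ]]), 'R': array([[-0.02083819, -0.99977916, -0.00271976],
       [-0.98081088,  0.02097013, -0.19383052],
       [ 0.19384475, -0.00137151, -0.98103126]]), 't': array([  -6.56846087,  562.48943093, 1225.2596586 ])}
wrist {'intrinsics': array([[297.31863964,   0.        , 258.46052329],
       [  0.        , 297.31863964, 192.59150406],
       [  0.        ,   0.        ,   1.        ]]), 'R': array([[ 3.05067191e-01, -9.52330782e-01, -3.02311225e-04],
       [-9.06923813e-01, -2.90618462e-01,  3.05008371e-01],
       [-2.90556718e-01, -9.27738737e-02, -9.52349622e-01]]), 't': array([-525.33135199,  -39.49788011,  378.76657256])}
```

View pics/scene0.png

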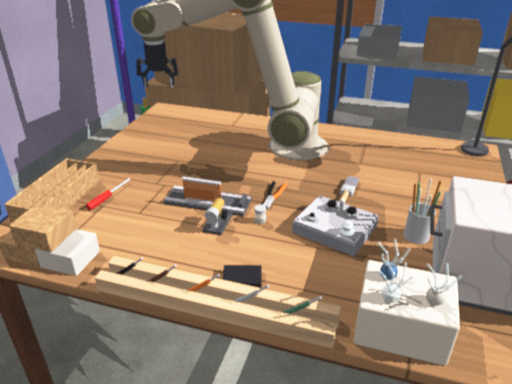

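View pics/top0.png

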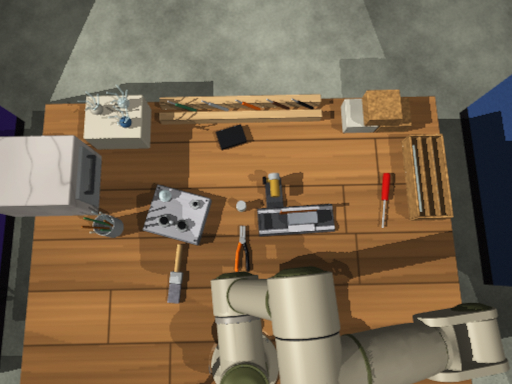

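View pics/wrist0.png

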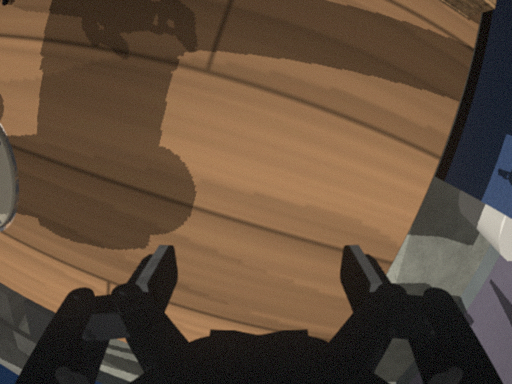

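Top view: console at about (178,214), rotated; stand at (296,220); jar (241,205); pliers (242,248); brush (177,275). The arm is clear of all of them. Next I'll enlarge the crops.

Run:
```python
import cv2
a=cv2.imread("pics/top0.png"); 
cv2.imwrite("pics/topz.png",cv2.resize(a[165:265,135:255],None,fx=6,fy=6,interpolation=cv2.INTER_CUBIC))
cv2.imwrite("pics/topz2.png",cv2.resize(a[165:245,240:345],None,fx=7,fy=7,interpolation=cv2.INTER_CUBIC))
a=cv2.imread("pics/scene0.png"); 
cv2.imwrite("pics/scenez.png",cv2.resize(a[160:260,155:285],None,fx=6,fy=6,interpolation=cv2.INTER_CUBIC))
cv2.imwrite("pics/scenez2.png",cv2.resize(a[170:260,280:390],None,fx=6,fy=6,interpolation=cv2.INTER_CUBIC))
```

```text
(no output)
```

View pics/topz.png

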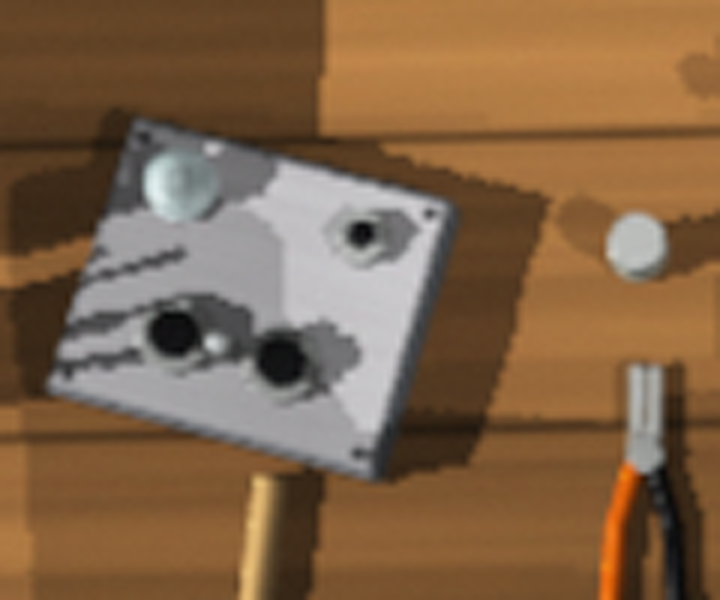

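View pics/topz2.png

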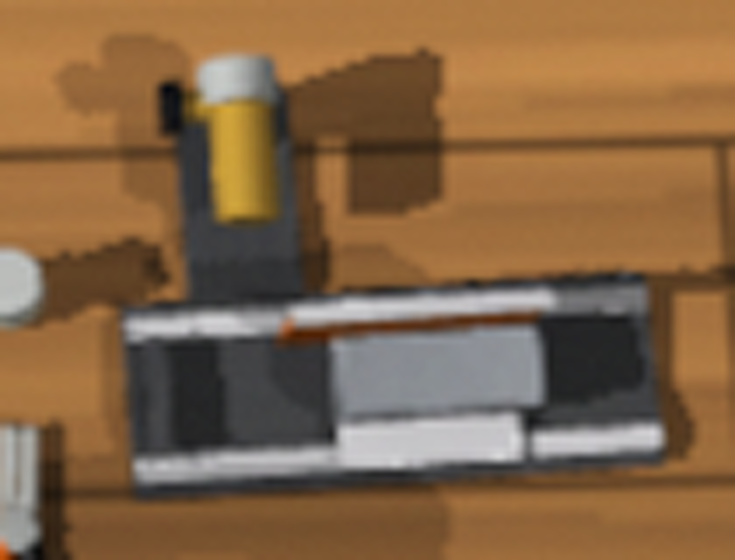

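View pics/scenez.png

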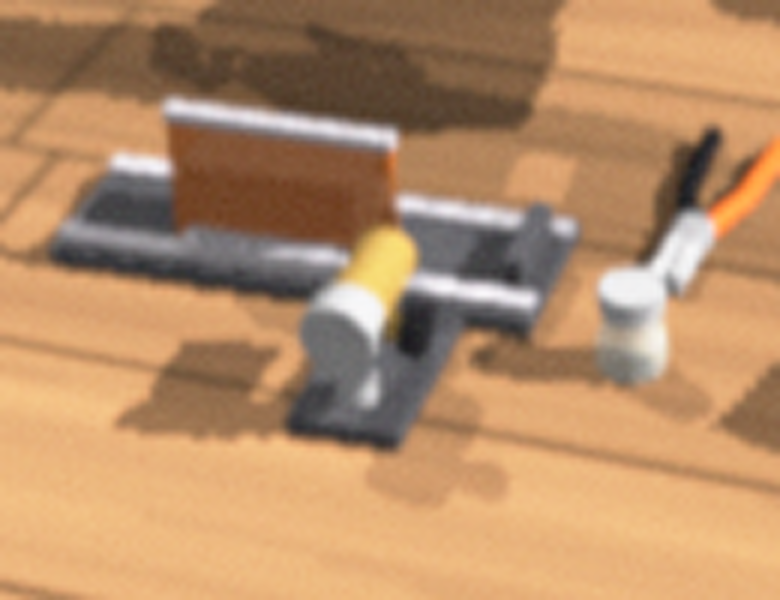

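View pics/scenez2.png

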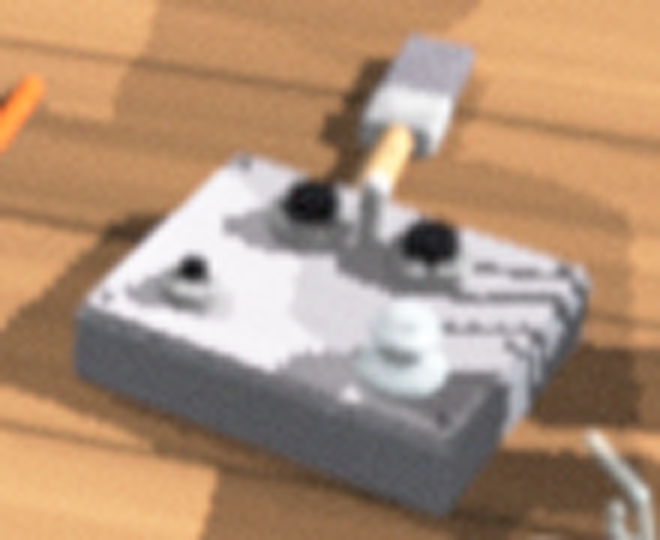

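The buttons sit at about (164,220) and (182,225) in the top view, with the lamp between them. The purge button is at (195,204). The end of the shield block is at x≈318, rows 211–223. I'll cast rays through both views.

```bash
cat > h.py <<'E'
import numpy as np, cv2
def load(n): 
    d=np.load(f"pics/{n}.npz"); return d
def ray(c,px):
    R,t=c["R"],c["t"]; o=-R.T@t
    d=R.T@np.linalg.solve(c["K"],[px[0],px[1],1]); return o,d
def onz(c,px,z):
    o,d=ray(c,px); return o+d*(z-o[2])/d[2]
def tri(c1,p1,c2,p2):
    o1,d1=ray(c1,p1);o2,d2=ray(c2,p2)
    s=np.linalg.lstsq(np.c_[d1,-d2],o2-o1,rcond=None)[0]
    a=o1+s[0]*d1;b=o2+s[1]*d2
    return (a+b)/2,np.linalg.norm(a-b)
def blobs(im,x0,y0,x1,y1,thr,k=6):
    g=cv2.resize(im[y0:y1,x0:x1],None,fx=k,fy=k,interpolation=cv2.INTER_CUBIC).max(2)
    n,l,s,c=cv2.connectedComponentsWithStats((g<thr).astype(np.uint8))
    return [((c[i]+.5)/k-.5+[x0,y0],s[i,4]/k/k) for i in range(1,n) if s[i,4]>4*k*k]
E
python3 - <<'E'
from h import *
np.set_printoptions(precision=1,suppress=True)
T=load("top0");S=load("scene0")
bt=blobs(T["im"],155,195,205,235,55); print("top",bt)
bs=blobs(S["im"],300,185,365,225,50); print("sc",bs)
z=lambda c,x0,y0,k:((c[0]+.5)/k-.5+x0,(c[1]+.5)/k-.5+y0)
for b,a in bt: print("z69",onz(T,b,69),a)
for b,a in bs: print("scene z69",onz(S,b,69),a)
print("lamp",tri(T,z((214,343),135,165,6),S,z((375,183),280,170,6)))
print("corners console z45")
for c in ((138,122),(455,207),(52,387),(372,475)): print(onz(T,z(c,135,165,6),45))
print("block top: end edge far/near, other end far/near")
for c in ((541,325),(545,405),(333,340),(338,418)): print(onz(T,z(c,240,165,7),58))
print("plate corners")
for c in ((645,278),(662,455),(124,312),(136,492)): print(onz(T,z(c,240,165,7),12))
# depth check
for n,c,p in (("block",T,z((440,370),240,165,7)),("btn",T,bt[0][0])):
    d=c["d"][int(round(p[1])),int(round(p[0]))]; o,r=ray(c,p); print(n,o+r*d)
E
```

```text
top [(array([194.9, 203.4]), np.float64(10.083333333333334)), (array([163.8, 220. ]), np.float64(49.611111111111114)), (array([181.4, 224.4]), np.float64(54.5))]
sc [(array([331.4, 203.5]), np.float64(34.61111111111111)), (array([351.1, 210.1]), np.float64(33.77777777777778)), (array([311.5, 214.5]), np.float64(4.111111111111112))]
z69 [534.5 161.1  69. ] 10.083333333333334
z69 [479.5 266.7  69. ] 49.611111111111114
z69 [463.1 206.5  69. ] 54.5
scene z69 [474.8 208.9  69. ] 34.61111111111111
scene z69 [491.9 269.4  69. ] 33.77777777777778
scene z69 [548.6 164.4  69. ] 4.111111111111112
lamp (array([471. , 239.8,  85.2]), np.float64(2.835347662482712))
corners console z45
[608.1 297.2  45. ]
[553.  110.1  45. ]
[452.4 342.6  45. ]
[398.1 157.8  45. ]
block top: end edge far/near, other end far/near
[ 500.9 -258.6   58. ]
[ 461.2 -258.3   58. ]
[ 495.6 -155.8   58. ]
[ 457.  -156.6   58. ]
plate corners
[ 530.9 -322.3   12. ]
[ 440.  -324.9   12. ]
[519.  -54.5  12. ]
[426.9 -58.2  12. ]
block [ 479.3 -207.4   60.4]
btn [535.5 161.9  63.4]
```

Checks:
- **Button spacing:** 62.4 mm, against 64 mm given.
- **Console:** the corners give yaw ≈ −0.28. The midpoint between the buttons comes out at (469,237) from the corners, (471,237) from the buttons and (471,240) from the lamp, so they agree.
- **Block and plate:** the block measures 40×102 mm, against 40×100 given. The plate measures 92×267 mm, against 100×270.
- **Stand and push face:** stand yaw is ≈ +0.047, and the push face centre is about (481,−258).

Moving behind the push face.

```bash
python3 -m creep '[{"grip":0,"linear":[0,0,20],"rot":[0,0,0.087]},{"grip":0,"linear":[0,0,20],"rot":[0,0,0.087]},{"grip":0,"linear":[0,0,20],"rot":[0,0,0.088]},{"grip":0,"linear":[36.8,-20,0],"rot":[0,0,0]},{"grip":0,"linear":[36.8,-20,0],"rot":[0,0,0]},{"grip":0,"linear":[36.8,-20,0],"rot":[0,0,0]},{"grip":0,"linear":[36.8,-20,0],"rot":[0,0,0]},{"grip":0,"linear":[36.8,-20,0],"rot":[0,0,0]},{"grip":0,"linear":[36.8,-20,0],"rot":[0,0,0]},{"grip":0,"linear":[36.8,-20,0],"rot":[0,0,0]},{"grip":0,"linear":[36.8,-20,0],"rot":[0,0,0]},{"grip":0,"linear":[36.8,-20,0],"rot":[0,0,0]}]' 40
python3 -m creep '[{"grip":0,"linear":[0,0,0],"rot":[0,0,0]},{"grip":0,"linear":[0,0,0],"rot":[0,0,0]}]'
python3 - <<'E'
from rig import sensors, imaging
import cv2,numpy as np
s=sensors.sense();print(s["eef_pos"],s["ee_rot"],s["force"],s["grip_width"])
for n in("wrist","top"):
    p=imaging.camera_params(n);im,d=imaging.capture(n);np.savez(f"pics/{n}1.npz",im=im,d=d,K=p["intrinsics"],R=p["R"],t=p["t"]);cv2.imwrite(f"pics/{n}1.png",im[:,:,::-1])
E
```

```text
time_s: 1.15
eef_pos: [481.8, -304.3, 171.2]
ee_rot: [-0.0, 1.0, 0.023, -0.0]
force: [-0.3, -1.6, 0.4]
grip_width: 0.002
time_s: 1.32
eef_pos: [481.3, -304.5, 170.8]
ee_rot: [-0.0, 1.0, 0.025, -0.0]
force: [-0.6, 0.3, -0.0]
grip_width: 0.005
[ 481.33853268 -304.52657603  170.75221117] [-2.57347897e-04  9.99684948e-01  2.50964445e-02 -3.28009021e-04] [-0.58206021  0.28573167 -0.04612586] 0.00534048238605767
```

View pics/wrist1.png

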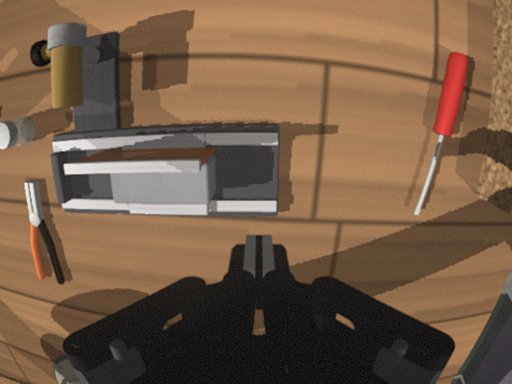

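The wrist view shows the block's end edge at x≈212, rows ≈152–205, to the left of the shut fingers (258,240). The floor behind the block is only the plate. I'll cross-check the edge with fisheye rays.

```bash
cat >> h.py <<'E'
def fish(c,px,z):
    K=c["K"];v=np.array([(px[0]-K[0,2])/K[0,0],(px[1]-K[1,2])/K[1,1]]);r=np.hypot(*v)
    d=np.r_[np.sin(r)*v/r,np.cos(r)];R,t=c["R"],c["t"];o=-R.T@t;d=R.T@d
    return o+d*(z-o[2])/d[2]
E
python3 - <<'E'
from h import *
np.set_printoptions(precision=1,suppress=True)
W=load("wrist1");cv2.imwrite("pics/w1z.png",cv2.resize(W["im"][120:225,40:290,::-1],None,fx=3,fy=3,interpolation=cv2.INTER_CUBIC))
for p in ((208,205),(212,160)): print(fish(W,p,58))
for p in ((279,127),(277,213),(53,136),(63,212)): print(fish(W,p,12))
E
```

```text
[ 464.  -259.4   58. ]
[ 506.4 -262.9   58. ]
[ 534.1 -323.1   12. ]
[ 441.4 -327.3   12. ]
[522.3 -55.9  12. ]
[424.8 -57.5  12. ]
```

View pics/w1z.png

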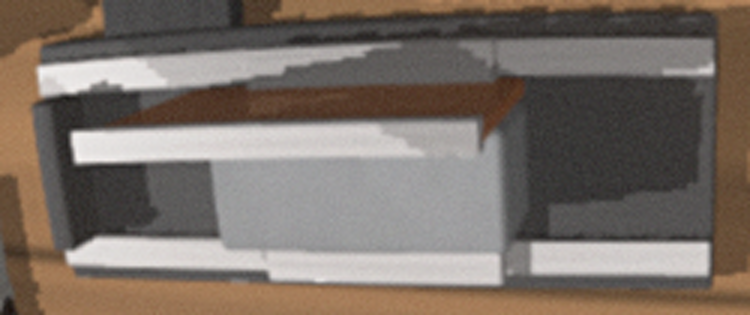

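Both views agree the face is at y≈−259, x≈482. Descending to z≈36, which keeps the gripper body at about 109, above the 97 mm glass, then approaching.

```bash
python3 -m creep '[{"grip":0,"linear":[0,0,34],"rot":[0,0,0]},{"grip":0,"linear":[0,0,34],"rot":[0,0,0]},{"grip":0,"linear":[0,0,34],"rot":[0,0,0]},{"grip":0,"linear":[0,0,33],"rot":[0,0,0]},{"grip":0,"linear":[0,0,0],"rot":[0,0,0]},{"grip":0,"linear":[0,-10,0],"rot":[0,0,0]},{"grip":0,"linear":[0,-10,0],"rot":[0,0,0]},{"grip":0,"linear":[0,-5,0],"rot":[0,0,0]},{"grip":0,"linear":[0,-5,0],"rot":[0,0,0]},{"grip":0,"linear":[0,-5,0],"rot":[0,0,0]}]'
for i in 1 2 3 4; do sleep 0; done
python3 -m creep '[{"grip":0,"linear":[0,-5,0],"rot":[0,0,0]},{"grip":0,"linear":[0,-5,0],"rot":[0,0,0]},{"grip":0,"linear":[0,-5,0],"rot":[0,0,0]}]'
```

```text
time_s: 2.25
eef_pos: [479.3, -271.0, 37.9]
ee_rot: [0.001, 1.0, 0.024, 0.001]
force: [-0.7, -3.3, 1.8]
grip_width: -0.003
time_s: 2.5
eef_pos: [478.3, -255.9, 36.9]
ee_rot: [0.001, 1.0, 0.023, 0.001]
force: [0.9, -3.2, 2.5]
grip_width: 0.002
```

Contact, with about 3 N of drag. The shield is moving.

```bash
python3 -m creep '[{"grip":0,"linear":[0,-5,0],"rot":[0,0,0]},{"grip":0,"linear":[0,-5,0],"rot":[0,0,0]},{"grip":0,"linear":[0,-5,0],"rot":[0,0,0]},{"grip":0,"linear":[0,-5,0],"rot":[0,0,0]},{"grip":0,"linear":[0,-5,0],"rot":[0,0,0]},{"grip":0,"linear":[0,-5,0],"rot":[0,0,0]},{"grip":0,"linear":[0,-5,0],"rot":[0,0,0]},{"grip":0,"linear":[0,-5,0],"rot":[0,0,0]},{"grip":0,"linear":[0,-5,0],"rot":[0,0,0]}]'
python3 - <<'E'
from rig import sensors, imaging
import cv2,numpy as np
for n in("wrist","top"):
    p=imaging.camera_params(n);im,d=imaging.capture(n);np.savez(f"pics/{n}2.npz",im=im,d=d,K=p["intrinsics"],R=p["R"],t=p["t"]);cv2.imwrite(f"pics/{n}2.png",im[:,:,::-1])
cv2.imwrite("pics/top2z.png",cv2.resize(im[165:245,240:345,::-1],None,fx=7,fy=7,interpolation=cv2.INTER_CUBIC))
E
```

```text
time_s: 3.25
eef_pos: [475.9, -210.5, 36.3]
ee_rot: [0.0, 1.0, 0.023, 0.0]
force: [2.1, -3.2, 1.9]
grip_width: -0.001
```

View pics/top2z.png

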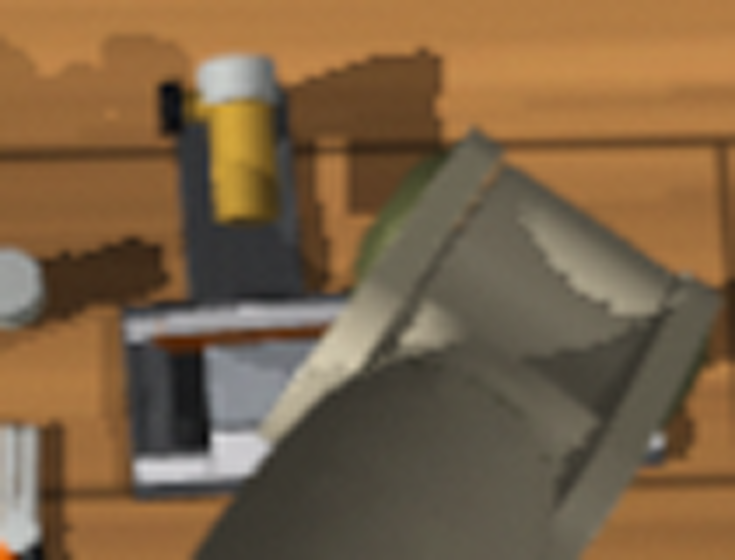

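View pics/wrist2.png

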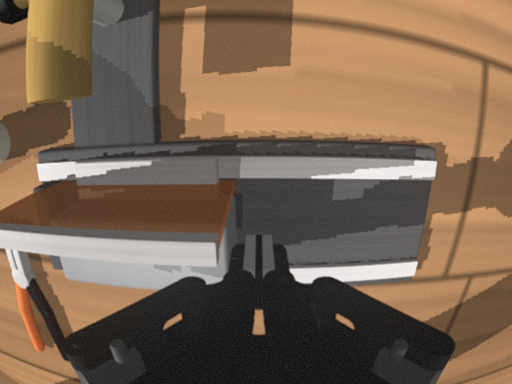

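The shield is nearly home: the block's left edge is at crop x≈207, and the end stop is at about 170. Now in small steps, watching the force.

```bash
python3 -m creep '[{"grip":0,"linear":[0,-4,0],"rot":[0,0,0]},{"grip":0,"linear":[0,-4,0],"rot":[0,0,0]},{"grip":0,"linear":[0,-2,0],"rot":[0,0,0]}]'
for k in 1; do python3 -m creep '[{"grip":0,"linear":[0,-2,0],"rot":[0,0,0]},{"grip":0,"linear":[0,-2,0],"rot":[0,0,0]}]'; done
python3 -m creep '[{"grip":0,"linear":[0,-2,0],"rot":[0,0,0]},{"grip":0,"linear":[0,-2,0],"rot":[0,0,0]}]'
```

```text
time_s: 3.6
eef_pos: [475.0, -200.4, 36.0]
ee_rot: [-0.0, 1.0, 0.023, -0.001]
force: [-1.1, -2.5, -0.4]
grip_width: 0.001
time_s: 3.77
eef_pos: [474.9, -196.7, 36.1]
ee_rot: [-0.0, 1.0, 0.023, -0.0]
force: [-0.9, -2.7, -1.3]
grip_width: 0.002
time_s: 3.93
eef_pos: [474.9, -193.7, 36.2]
ee_rot: [0.001, 1.0, 0.024, -0.0]
force: [-4.0, -17.4, -7.5]
grip_width: -0.001
```

```bash
python3 -m creep '[{"grip":0,"linear":[0,-1,0],"rot":[0,0,0]},{"grip":0,"linear":[0,0,0],"rot":[0,0,0]},{"grip":0,"linear":[0,0,0],"rot":[0,0,0]}]'
python3 -m creep '[{"grip":0,"linear":[0,-1,0],"rot":[0,0,0]},{"grip":0,"linear":[0,0,0],"rot":[0,0,0]},{"grip":0,"linear":[0,0,0],"rot":[0,0,0]}]'
```

```text
time_s: 4.18
eef_pos: [474.9, -193.8, 36.2]
ee_rot: [0.002, 1.0, 0.024, 0.0]
force: [-3.5, -13.8, -5.4]
grip_width: -0.003
time_s: 4.43
eef_pos: [474.9, -193.7, 36.3]
ee_rot: [0.002, 1.0, 0.024, 0.0]
force: [-4.0, -18.5, -7.8]
grip_width: 0.002
```

The stop is solid: the position holds at −193.7 while the force rises to 18 N. Backing off and lifting.

```bash
python3 -m creep '[{"grip":0,"linear":[0,10,0],"rot":[0,0,0]},{"grip":0,"linear":[0,20,0],"rot":[0,0,0]},{"grip":0,"linear":[0,15,0],"rot":[0,0,0]},{"grip":0,"linear":[0,0,-20],"rot":[0,0,0]},{"grip":0,"linear":[0,0,-33],"rot":[0,0,0]},{"grip":0,"linear":[0,0,-33],"rot":[0,0,0]},{"grip":0,"linear":[0,0,-33],"rot":[0,0,0]},{"grip":0,"linear":[0,0,-33],"rot":[0,0,0]},{"grip":0,"linear":[0,0,-33],"rot":[0,0,0]},{"grip":64,"linear":[0,0,0],"rot":[0,0,0.109]},{"grip":64,"linear":[0,0,0],"rot":[0,0,0.109]},{"grip":64,"linear":[0,0,0],"rot":[0,0,0.109]}]'
python3 - <<'E'
from rig import sensors, imaging
import cv2,numpy as np
s=sensors.sense();print(s["eef_pos"],s["ee_rot"],s["force"],s["grip_width"])
for n in("wrist",):
    p=imaging.camera_params(n);im,d=imaging.capture(n);np.savez(f"pics/{n}3.npz",im=im,d=d,K=p["intrinsics"],R=p["R"],t=p["t"]);cv2.imwrite(f"pics/{n}3.png",im[:,:,::-1])
q=s["ee_rot"];from scipy.spatial.transform import Rotation as Ro
M=Ro.from_quat([q[1],q[2],q[3],q[0]]).as_matrix();print(M)
print(M.T@(np.array([473,237,205])-s["eef_pos"]))
E
```

```text
time_s: 5.43
eef_pos: [477.2, -236.1, 221.9]
ee_rot: [-0.0, 0.99, -0.142, 0.001]
force: [0.2, -0.4, 0.4]
grip_width: 0.419
[ 477.17009176 -236.06178006  221.86631995] [-8.69142244e-05  9.89807710e-01 -1.42409372e-01  5.10542688e-04] [ 0.24720422 -0.35867085  0.38123251] 0.4192318245844505
[[ 9.59438620e-01 -2.81915701e-01  1.03543298e-03]
 [-2.81915878e-01 -9.59439126e-01  2.66446113e-05]
 [ 9.85923377e-04 -3.17468866e-04 -9.99999464e-01]]
[-137.38120315 -452.69301203   16.8745976 ]
```

View pics/wrist3.png

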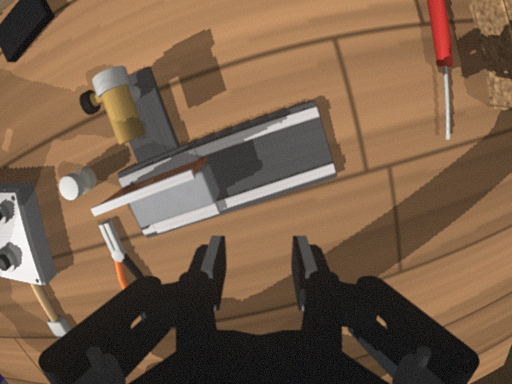

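The shield is hard against the end-stop end, and the jar and pliers have not moved. Moving above the buttons.

```bash
python3 -m creep '[{"grip":64,"linear":[-11.5,-37.7,0],"rot":[0,0,0]},{"grip":64,"linear":[-11.5,-37.7,0],"rot":[0,0,0]},{"grip":64,"linear":[-11.5,-37.7,0],"rot":[0,0,0]},{"grip":64,"linear":[-11.5,-37.7,0],"rot":[0,0,0]},{"grip":64,"linear":[-11.5,-37.7,0],"rot":[0,0,0]},{"grip":64,"linear":[-11.5,-37.7,0],"rot":[0,0,0]},{"grip":64,"linear":[-11.5,-37.7,0],"rot":[0,0,0]},{"grip":64,"linear":[-11.5,-37.7,0],"rot":[0,0,0]},{"grip":64,"linear":[-11.5,-37.7,0],"rot":[0,0,0]},{"grip":64,"linear":[-11.5,-37.7,0],"rot":[0,0,0]},{"grip":64,"linear":[-11.5,-37.7,0],"rot":[0,0,0]},{"grip":64,"linear":[-11.5,-37.7,0],"rot":[0,0,0]}]'
python3 -m creep '[{"grip":64,"linear":[0,0,0],"rot":[0,0,0]},{"grip":64,"linear":[0,0,0],"rot":[0,0,0]},{"grip":64,"linear":[0,0,0],"rot":[0,0,0]}]'
python3 - <<'E'
from rig import sensors, imaging
import cv2,numpy as np
for n in("wrist","top","scene"):
    p=imaging.camera_params(n);im,d=imaging.capture(n);np.savez(f"pics/{n}4.npz",im=im,d=d,K=p["intrinsics"],R=p["R"],t=p["t"]);cv2.imwrite(f"pics/{n}4.png",im[:,:,::-1])
    if n=="top": cv2.imwrite("pics/top4z.png",cv2.resize(im[165:245,235:345,::-1],None,fx=7,fy=7,interpolation=cv2.INTER_CUBIC))
    if n=="wrist": cv2.imwrite("pics/wrist4z.png",cv2.resize(im[60:300,100:420,::-1],None,fx=2.5,fy=2.5,interpolation=cv2.INTER_CUBIC))
E
```

```text
time_s: 6.48
eef_pos: [469.1, 239.0, 221.4]
ee_rot: [-0.0, 0.99, -0.138, -0.0]
force: [0.6, -0.6, 0.2]
grip_width: 0.745
time_s: 6.73
eef_pos: [469.5, 236.6, 221.1]
ee_rot: [0.0, 0.99, -0.139, -0.0]
force: [0.6, -0.3, 0.1]
grip_width: 0.75
```

View pics/wrist4z.png

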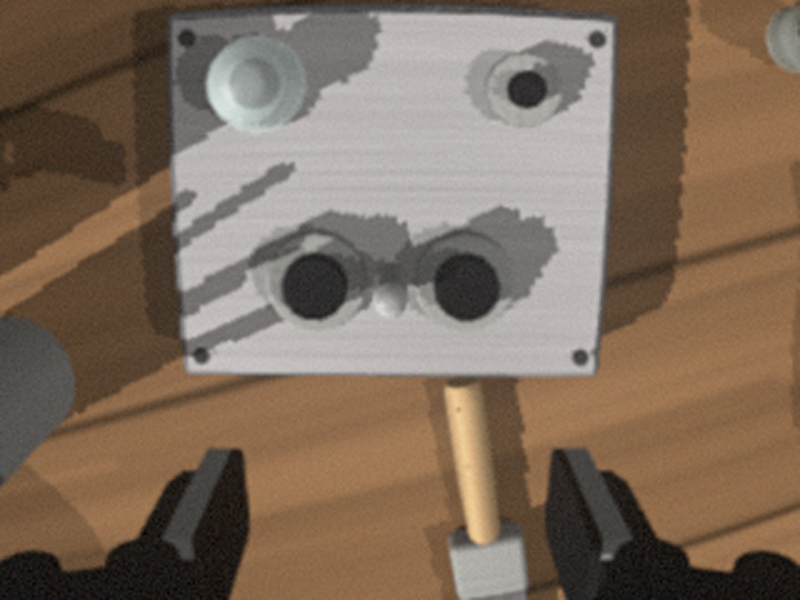

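View pics/top4z.png

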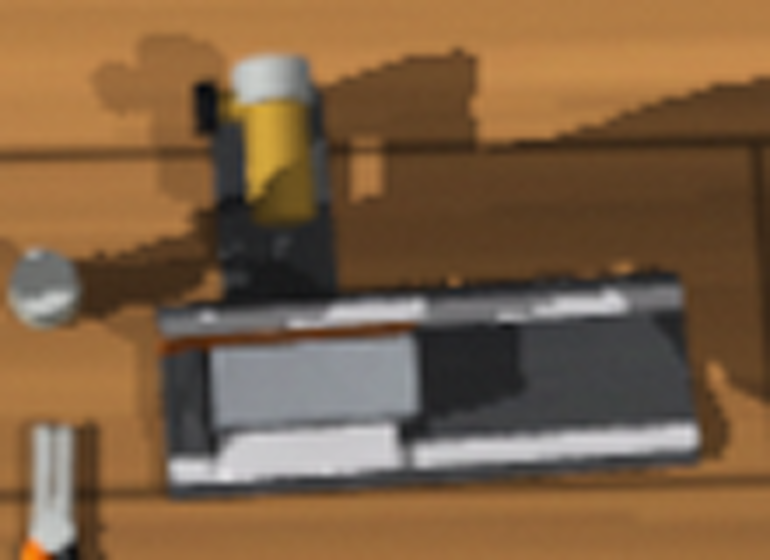

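The block is seated at the stop (crop x≈207), the jar and pliers are in place, and the brush handle is below the console. The wrist crop shows the reset buttons at (315,286) and (467,287), and the lamp between them. Measuring them.

Run:
```python
from h import *
from rig import sensors
from scipy.spatial.transform import Rotation as Ro
np.set_printoptions(precision=2,suppress=True)
W=load("wrist4")
b=blobs(W["im"],205,155,310,200,50); pts=[]
for p,a in b: print(p,a,fish(W,p,69)); a>150 and pts.append(fish(W,p,69))
l=fish(W,((393+.5)/2.5-.5+100,(302+.5)/2.5-.5+60),90);print("lamp",l)
pts=np.array(pts);m=pts.mean(0);d=pts[0]-pts[1];d*=np.sign(d[1]);print("mid",m,"len",np.linalg.norm(d),"yaw",np.arctan2(-d[0],d[1]))
s=sensors.sense();q=s["ee_rot"];M=Ro.from_quat([q[1],q[2],q[3],q[0]]).as_matrix()
print("tool yaw",np.arctan2(M[1,0],M[0,0]),"tilt",M[:,2],s["eef_pos"]); print("delta tool",M.T@(m-s["eef_pos"]))
```

```text
[226.07 173.99] 425.3333333333333 [482.85 266.76  69.  ]
[285.92 174.19] 420.1666666666667 [465.85 207.98  69.  ]
lamp [473.06 236.67  90.  ]
mid [474.35 237.37  69.  ] len 61.190736987087014 yaw -0.2814597676136663
tool yaw -0.28143428012875493 tilt [-0.  0. -1.] [469.83 235.81 221.39]
delta tool [  3.92  -2.74 152.39]
```

The wrist view puts the midpoint at (474,237) and the lamp at (473,237). The yaw of −0.281 matches the tool. The spacing reads 61 mm, against 64 mm given. I put that down to the visible dark button sides pulling the blob centres inward, which hardly affects the midpoint. I'll use (473,237) and an opening of 52 mm, so the finger thickness centres on the buttons.

```bash
python3 -m creep '[{"grip":52,"linear":[2.8,-2,0],"rot":[0,0,0]},{"grip":52,"linear":[0,0,0],"rot":[0,0,0]},{"grip":52,"linear":[0,0,30],"rot":[0,0,0]},{"grip":52,"linear":[0,0,30],"rot":[0,0,0]},{"grip":52,"linear":[0,0,30],"rot":[0,0,0]},{"grip":52,"linear":[0,0,25],"rot":[0,0,0]},{"grip":52,"linear":[0,0,15],"rot":[0,0,0]},{"grip":52,"linear":[0,0,0],"rot":[0,0,0]},{"grip":52,"linear":[0,0,0],"rot":[0,0,0]}]'
python3 - <<'E'
from rig import sensors, imaging
import cv2,numpy as np
for n in("wrist","scene"):
    im,d=imaging.capture(n);cv2.imwrite(f"pics/{n}5.png",im[:,:,::-1])
cv2.imwrite("pics/scene5z.png",cv2.resize(im[140:260,270:390,::-1],None,fx=5,fy=5,interpolation=cv2.INTER_CUBIC))
E
```

```text
time_s: 7.63
eef_pos: [472.9, 237.8, 91.4]
ee_rot: [0.0, 0.99, -0.14, -0.0]
force: [0.2, 0.1, 0.6]
grip_width: 0.609
```

View pics/wrist5.png

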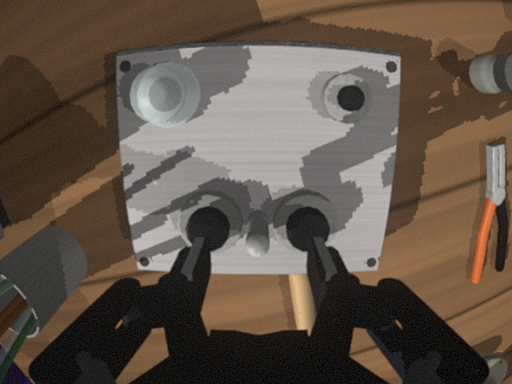

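View pics/scene5z.png

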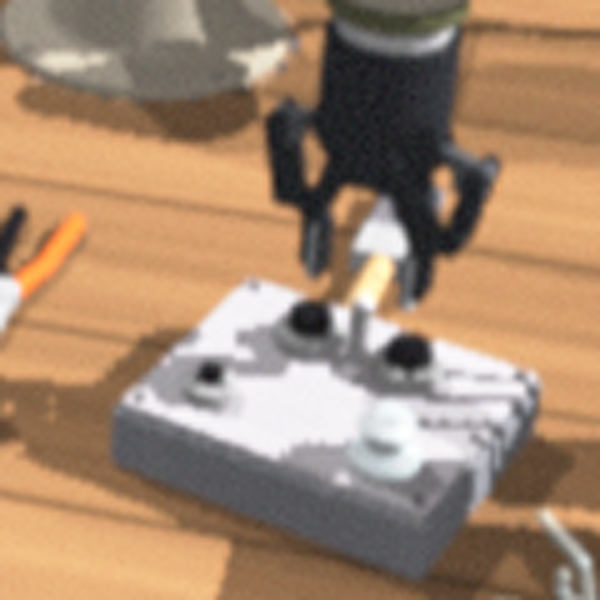

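In the wrist view the fingertips line up with the buttons laterally. In the scene view I want to check fore and aft alignment by projecting the expected points.

Run:
```python
from h import *
np.set_printoptions(precision=1,suppress=True)
S=load("scene4");im=cv2.imread("pics/scene5.png")
def pr(X):
    c=S["R"]@X+S["t"];u=S["K"]@c;return u[:2]/u[2]
th=-.2815;ax=np.array([np.cos(th),np.sin(th),0]);ay=np.array([-np.sin(th),np.cos(th),0])
mid=np.array([473,237,0.]);k=6;x0,y0=300,160
z=cv2.resize(im[y0:y0+80,x0:x0+80],None,fx=k*1.2,fy=k*1.2,interpolation=cv2.INTER_CUBIC);kk=k*1.2
def q(X): return tuple(int(v) for v in (pr(X)-[x0,y0]+.5)*kk-.5)
for s in(1,-1):
    c=mid+32*s*ay
    pts=np.array([q(c+14*(np.cos(a)*ax+np.sin(a)*ay)+[0,0,69]) for a in np.arange(0,6.28,.2)])
    cv2.polylines(z,[pts],True,(0,255,0),1)
    cv2.circle(z,q(c+[0,0,97.]),3,(0,0,255),-1); 
cv2.circle(z,q(mid+[0,0,90]),3,(255,0,0),-1)
cv2.imwrite("pics/s5o.png",z)
```

```text
(no output)
```

View pics/s5o.png

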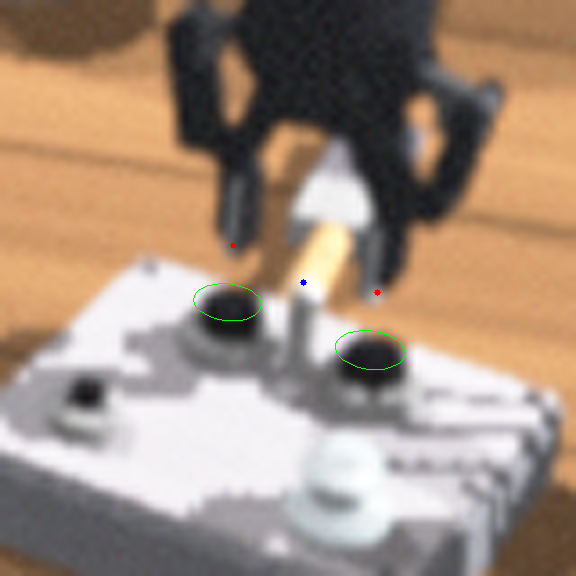

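The projections agree within about 3 mm: fingertip separation is ≈62 mm, and the tips sit centred over the buttons. I'll nudge +1.5 mm in x and go down.

```bash
python3 -m creep '[{"grip":52,"linear":[1.5,0,8],"rot":[0,0,0]},{"grip":52,"linear":[0,0,6],"rot":[0,0,0]},{"grip":52,"linear":[0,0,4],"rot":[0,0,0]},{"grip":52,"linear":[0,0,2],"rot":[0,0,0]},{"grip":52,"linear":[0,0,0],"rot":[0,0,0]}]'
python3 -m creep '[{"grip":52,"linear":[0,0,2],"rot":[0,0,0]},{"grip":52,"linear":[0,0,2],"rot":[0,0,0]},{"grip":52,"linear":[0,0,0],"rot":[0,0,0]}]'
python3 -m creep '[{"grip":52,"linear":[0,0,2],"rot":[0,0,0]},{"grip":52,"linear":[0,0,0],"rot":[0,0,0]}]'
```

```text
time_s: 8.15
eef_pos: [473.9, 237.6, 70.8]
ee_rot: [0.0, 0.99, -0.14, -0.0]
force: [0.0, 0.3, 0.0]
grip_width: 0.608
time_s: 8.4
eef_pos: [474.1, 237.7, 67.0]
ee_rot: [0.0, 0.99, -0.14, -0.0]
force: [-0.8, 0.1, -0.7]
grip_width: 0.61
time_s: 8.57
eef_pos: [474.3, 237.7, 65.3]
ee_rot: [-0.0, 0.99, -0.14, 0.0]
force: [0.8, -0.4, 1.3]
grip_width: 0.61
```

```bash
python3 -m creep '[{"grip":52,"linear":[0,0,2],"rot":[0,0,0]},{"grip":52,"linear":[0,0,2],"rot":[0,0,0]},{"grip":52,"linear":[0,0,2],"rot":[0,0,0]},{"grip":52,"linear":[0,0,0],"rot":[0,0,0]}]'
```

```text
time_s: 8.9
eef_pos: [474.4, 237.7, 59.2]
ee_rot: [-0.0, 0.99, -0.14, 0.0]
force: [0.5, 0.7, 4.3]
grip_width: 0.611
```

```bash
python3 -m creep '[{"grip":52,"linear":[0,0,2],"rot":[0,0,0]},{"grip":52,"linear":[0,0,0],"rot":[0,0,0]}]'
```

```text
time_s: 9.07
eef_pos: [474.4, 237.8, 57.7]
ee_rot: [-0.0, 0.99, -0.14, 0.0]
force: [-0.9, -0.6, 6.7]
grip_width: 0.606
```

Spring load is 6.7 N, close to the bottom. Pressing firmly onto the stops.

```bash
python3 -m creep '[{"grip":52,"linear":[0,0,2],"rot":[0,0,0]},{"grip":52,"linear":[0,0,0],"rot":[0,0,0]}]'
python3 -m creep '[{"grip":52,"linear":[0,0,2],"rot":[0,0,0]},{"grip":52,"linear":[0,0,0],"rot":[0,0,0]}]'
```

```text
time_s: 9.23
eef_pos: [474.5, 237.8, 57.4]
ee_rot: [-0.0, 0.99, -0.139, 0.001]
force: [-8.5, -3.1, 23.8]
grip_width: 0.61
time_s: 9.4
eef_pos: [474.6, 237.9, 57.1]
ee_rot: [-0.0, 0.99, -0.139, 0.001]
force: [-14.3, -5.3, 42.7]
grip_width: 0.608
```

```bash
python3 -m creep '[{"grip":52,"linear":[0,0,-0.8],"rot":[0,0,0]},{"grip":52,"linear":[0,0,0],"rot":[0,0,0]},{"grip":52,"linear":[0,0,0],"rot":[0,0,0]}]'
python3 - <<'E'
from rig import sensors, imaging
import cv2,numpy as np
s=sensors.sense();print(s["eef_pos"],s["force"],s["wrist_torque"],s["ee_rot"])
for n in("wrist","scene"):
    im,d=imaging.capture(n);cv2.imwrite(f"pics/{n}6.png",im[:,:,::-1])
    a=im[150:320,100:420] if n=="wrist" else im[160:240,300:380]
    cv2.imwrite(f"pics/{n}6z.png",cv2.resize(a[:,:,::-1],None,fx=2.5 if n=="wrist" else 7,fy=2.5 if n=="wrist" else 7,interpolation=cv2.INTER_CUBIC))
E
```

```text
time_s: 9.65
eef_pos: [474.6, 237.8, 57.2]
ee_rot: [-0.0, 0.99, -0.139, 0.001]
force: [-11.2, -3.9, 34.5]
grip_width: 0.61
[474.57693459 237.81480374  57.22075042] [-11.24888581  -3.89197723  34.48973938] [-0.78356841  2.07248534 -0.01297339] [-1.49409497e-04  9.90234951e-01 -1.39405884e-01  8.48507331e-04]
```

View pics/wrist6z.png

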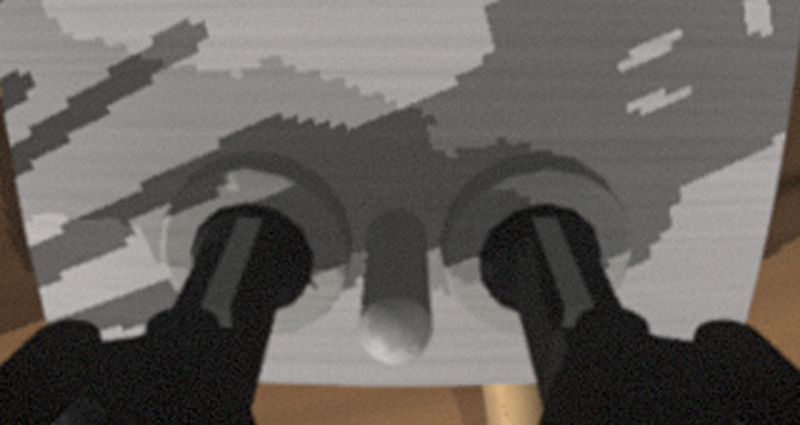

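View pics/scene6z.png

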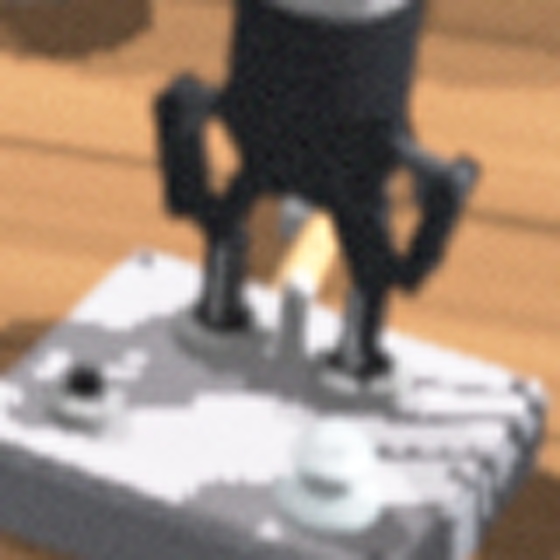

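Both fingertips are on their buttons, and both caps are down at the bezels. The wrist moment is fully explained by side force × lever, so the load is shared about evenly. Holding.

```bash
python3 -m creep '[{"grip":52,"linear":[0,0,0],"rot":[0,0,0]},{"grip":52,"linear":[0,0,0],"rot":[0,0,0]},{"grip":52,"linear":[0,0,0],"rot":[0,0,0]},{"grip":52,"linear":[0,0,0],"rot":[0,0,0]},{"grip":52,"linear":[0,0,0],"rot":[0,0,0]},{"grip":52,"linear":[0,0,0],"rot":[0,0,0]},{"grip":52,"linear":[0,0,0],"rot":[0,0,0]},{"grip":52,"linear":[0,0,0],"rot":[0,0,0]},{"grip":52,"linear":[0,0,0],"rot":[0,0,0]},{"grip":52,"linear":[0,0,0],"rot":[0,0,0]},{"grip":52,"linear":[0,0,0],"rot":[0,0,0]},{"grip":52,"linear":[0,0,0],"rot":[0,0,0]}]'
python3 -m creep '[{"grip":52,"linear":[0,0,0],"rot":[0,0,0]},{"grip":52,"linear":[0,0,0],"rot":[0,0,0]},{"grip":52,"linear":[0,0,0],"rot":[0,0,0]},{"grip":52,"linear":[0,0,0],"rot":[0,0,0]},{"grip":52,"linear":[0,0,0],"rot":[0,0,0]},{"grip":52,"linear":[0,0,0],"rot":[0,0,0]},{"grip":52,"linear":[0,0,0],"rot":[0,0,0]},{"grip":52,"linear":[0,0,0],"rot":[0,0,0]},{"grip":52,"linear":[0,0,0],"rot":[0,0,0]},{"grip":52,"linear":[0,0,0],"rot":[0,0,0]},{"grip":52,"linear":[0,0,0],"rot":[0,0,0]},{"grip":52,"linear":[0,0,0],"rot":[0,0,0]}]'
python3 -m creep '[{"grip":52,"linear":[0,0,0],"rot":[0,0,0]},{"grip":52,"linear":[0,0,0],"rot":[0,0,0]},{"grip":52,"linear":[0,0,0],"rot":[0,0,0]},{"grip":52,"linear":[0,0,0],"rot":[0,0,0]},{"grip":52,"linear":[0,0,0],"rot":[0,0,0]},{"grip":52,"linear":[0,0,0],"rot":[0,0,0]},{"grip":52,"linear":[0,0,0],"rot":[0,0,0]},{"grip":52,"linear":[0,0,0],"rot":[0,0,0]},{"grip":52,"linear":[0,0,0],"rot":[0,0,0]},{"grip":52,"linear":[0,0,0],"rot":[0,0,0]},{"grip":52,"linear":[0,0,0],"rot":[0,0,0]},{"grip":52,"linear":[0,0,0],"rot":[0,0,0]}]'
python3 - <<'E'
from rig import sensors
s=sensors.sense();print(s["time_s"],s["eef_pos"],s["force"],s["wrist_torque"])
E
```

```text
time_s: 10.75
eef_pos: [474.6, 237.9, 57.2]
ee_rot: [-0.0, 0.99, -0.139, 0.001]
force: [-11.8, -4.4, 35.2]
grip_width: 0.608
time_s: 11.75
eef_pos: [474.6, 237.8, 57.2]
ee_rot: [-0.0, 0.99, -0.139, 0.001]
force: [-12.0, -4.1, 36.2]
grip_width: 0.607
time_s: 12.75
eef_pos: [474.6, 237.8, 57.2]
ee_rot: [-0.0, 0.99, -0.139, 0.001]
force: [-11.9, -4.8, 35.3]
grip_width: 0.613
12.75 [474.5914382 237.8342127  57.2366993] [-11.90659664  -4.7860522   35.30398719] [-0.75535055  2.09171819 -0.0546919 ]
```

Held firmly from about 9.3 to 12.75 s. Releasing straight up.

```bash
python3 -m creep '[{"grip":52,"linear":[0,0,-5],"rot":[0,0,0]},{"grip":52,"linear":[0,0,-5],"rot":[0,0,0]},{"grip":52,"linear":[0,0,-8],"rot":[0,0,0]},{"grip":52,"linear":[0,0,-15],"rot":[0,0,0]},{"grip":52,"linear":[0,0,-25],"rot":[0,0,0]},{"grip":52,"linear":[0,0,-35],"rot":[0,0,0]},{"grip":52,"linear":[0,0,-35],"rot":[0,0,0]},{"grip":52,"linear":[0,0,-20],"rot":[0,0,0]},{"grip":52,"linear":[0,0,0],"rot":[0,0,0]},{"grip":52,"linear":[0,0,0],"rot":[0,0,0]}]'
python3 - <<'E'
from rig import sensors, imaging
import cv2,numpy as np
from h import *
for n in("wrist","scene","top"):
    p=imaging.camera_params(n);im,d=imaging.capture(n);np.savez(f"pics/{n}7.npz",im=im,d=d,K=p["intrinsics"],R=p["R"],t=p["t"]);cv2.imwrite(f"pics/{n}7.png",im[:,:,::-1])
W=load("wrist7")
for p,a in blobs(W["im"],205,140,310,205,50): print(p,a,fish(W,p,69))
print(sensors.sense()["force"])
E
```

```text
time_s: 13.58
eef_pos: [474.2, 237.7, 202.5]
ee_rot: [-0.0, 0.99, -0.14, 0.0]
force: [-0.2, 0.2, -1.0]
grip_width: 0.613
[226.74918629 182.91756653] 483.6111111111111 [483.08534905 266.6588819   69.        ]
[289.98239198 182.93355455] 491.8055555555556 [466.2399649  207.93030842  69.        ]
[ 0.2850775  -1.19434884  0.72417946]
```

View pics/wrist7.png

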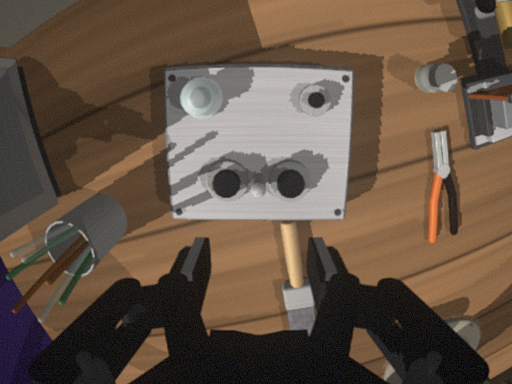

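View pics/scene7.png

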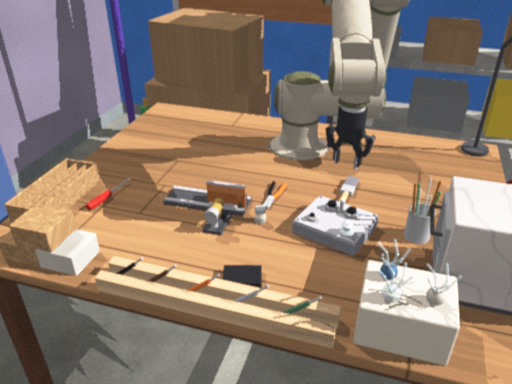

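View pics/top7.png

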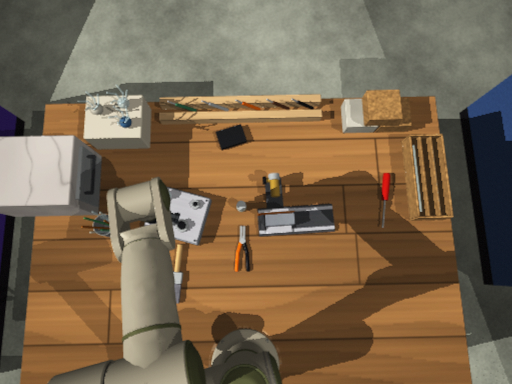

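Buttons are up again at the same positions as before pressing: (483,267) and (466,208). The shield is home in front of the burner (scene 226,192). The jar, pliers, brush, driver, ornament, marver and rod can are where they started. The arm is clear and still.

```bash
python3 -c "
from rig import ctrl; print(ctrl.finish_job())"
```

```text
the job is handed in; nothing more can be done
None
```

I pushed the shield home, then pressed and released both reset buttons together, and handed the job in at about 14 s. No verdict was reported.

- **Shield:** I pushed it about 77 mm with the shut fingers until it met the end stop. The force rose from 3 to 18 N with no further motion, and the later pictures show the block against the stop.
- **Buttons:** One fingertip was on each button, astride the lamp post. I held them at about 35 N total from roughly 9.3 to 12.75 s. Travel was about 8 mm, the load was shared roughly evenly, and both caps looked fully down.
- **Final pictures:** Both reset buttons are up again. By eye, the loose things stand where they were, and I never went near the small button. The arm is about 130 mm above the buttons, touching nothing.

**Disagreements:** The button spacing measured 61–62 mm instead of 64, probably because the dark button sides pulled the measured centres inward. The scene camera was also a few mm off from the other views. Neither mattered for the press. The force peaked briefly at about 43 N down (45 N in all) through the fingertips before I eased off. That is over the 40 N figure given for the arm and gripper body, but only the fingertips were in contact.

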